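# Line the cable plugs up on the stand by height

## Task

Take the four cable plugs that stand just behind the plug stand (not those at the back of the desk by the mug) and set them upright on the four black pads of the plug stand, one in the middle of each pad, in order of overall height with the cable stub counted: the shortest on the pad next to the steel post, the tallest on the pad farthest from it.

Things in the scene. Friction and masses are not known exactly. Their poses are not given: they have to be found in the camera images.
- plug_2: Shortest cable plug, overall height 27 mm, pale, no cable stub. Loose, upright. Origin: centre of the underside, z up. Lugs stick out along its +y and -y: grip along its x. Grip the knurled ring (18 mm diameter, 4 to 19 mm above the underside) or the barrel (16 mm, up to 27 mm).
- plug_4: Second shortest cable plug, overall height 39 mm, olive-grey, fat, no cable stub. Loose, upright. Origin: centre of the underside, z up. Lugs stick out along its +y and -y: grip along its x. Grip the knurled ring (26 mm diameter, 4 to 19 mm above the underside) or the barrel (24 mm, up to 39 mm).
- plug_1: Second tallest cable plug, slim olive-grey body 33 mm high with a short rigid dark cable stub on top, overall height 48 mm. Loose, upright. Origin: centre of the underside, z up. Lugs stick out along its +y and -y: grip along its x. Grip the knurled ring (22 mm diameter, 4 to 19 mm above the underside) or the barrel (20 mm, up to 33 mm, tapering towards the top).
- plug_3: Tallest and fattest cable plug, olive-grey body 48 mm high with a short rigid dark cable stub on top, overall height 71 mm. Loose, upright. Origin: centre of the underside, z up. Lugs stick out along its +y and -y: grip along its x. Grip the knurled ring (32 mm diameter, 4 to 19 mm above the underside) or the barrel (30 mm at its lower part, up to 48 mm, tapering towards the top).
- stand: Plug stand: a flat aluminium bar, 50 mm wide (its x), 360 mm long (its y), 10 mm thick, fixed to the desk; origin at the centre of its underside. It carries four round pads in a row along its y, 70 mm apart, and the post near one end. Where it lies and how it is turned differ from start to start.
- post: Dark steel post, fixed upright on the stand 165 mm from its middle, at either end (differs from start to start). 45 mm high, 20 mm wide at its foot and 18 mm at its head; origin at the centre of its foot, on the stand's upper face. The nearest pad's centre is 60 mm from it, the others 130, 200 and 270 mm.
- pad_1: One of the four identical round black rubber pads fixed on the stand's upper face, 42 mm in diameter, 2 mm thick; a plug standing on it has its underside 12 mm above the desk. Origin: centre of the pad's underside. The numbers do not tell which pad lies nearest to the post: that differs from start to start.
- pad_2: One of the four identical round black rubber pads fixed on the stand's upper face, 42 mm in diameter, 2 mm thick; a plug standing on it has its underside 12 mm above the desk. Origin: centre of the pad's underside. The numbers do not tell which pad lies nearest to the post: that differs from start to start.
- pad_3: One of the four identical round black rubber pads fixed on the stand's upper face, 42 mm in diameter, 2 mm thick; a plug standing on it has its underside 12 mm above the desk. Origin: centre of the pad's underside. The numbers do not tell which pad lies nearest to the post: that differs from start to start.
- pad_4: One of the four identical round black rubber pads fixed on the stand's upper face, 42 mm in diameter, 2 mm thick; a plug standing on it has its underside 12 mm above the desk. Origin: centre of the pad's underside. The numbers do not tell which pad lies nearest to the post: that differs from start to start.
Things that resemble listed ones, but are neither listed nor needed, are in the scene too. Leave any orange look-alike of the plug_4 alone. What is shaped like the plug_3 but red is not meant.

How it is judged:
At the end, for the whole second after the job is handed in: Counting pads from the post, the 27 mm, 39 mm, 48 mm and 71 mm high plugs stand on the first, second, third and fourth pad: each within 12 mm of its pad's centre, upright to 0.15 rad, its underside resting on the pad (8 to 17 mm above the desk), at rest ((horizontal distance between plug_2 and pad_1 below 0.012 m or horizontal distance between plug_2 and pad_2 below 0.012 m or horizontal distance between plug_2 and pad_3 below 0.012 m or horizontal distance between plug_2 and pad_4 below 0.012 m) and horizontal distance between plug_2 and post between 0.04 and 0.08 m and z of plug_2 in the frame of stand between 0.008 and 0.017 m and angle between each of plug_2, plug_4, plug_1, plug_3's own z axis and vertical below 0.15 rad and linear speed of each of plug_2, plug_4, plug_1, plug_3 below 0.02 m/s and (horizontal distance between plug_4 and pad_1 below 0.012 m or horizontal distance between plug_4 and pad_2 below 0.012 m or horizontal distance between plug_4 and pad_3 below 0.012 m or horizontal distance between plug_4 and pad_4 below 0.012 m) and horizontal distance between plug_4 and post between 0.11 and 0.15 m and z of plug_4 in the frame of stand between 0.008 and 0.017 m and (horizontal distance between plug_1 and pad_1 below 0.012 m or horizontal distance between plug_1 and pad_2 below 0.012 m or horizontal distance between plug_1 and pad_3 below 0.012 m or horizontal distance between plug_1 and pad_4 below 0.012 m) and horizontal distance between plug_1 and post between 0.18 and 0.22 m and z of plug_1 in the frame of stand between 0.008 and 0.017 m and (horizontal distance between plug_3 and pad_1 below 0.012 m or horizontal distance between plug_3 and pad_2 below 0.012 m or horizontal distance between plug_3 and pad_3 below 0.012 m or horizontal distance between plug_3 and pad_4 below 0.012 m) and horizontal distance between plug_3 and post between 0.25 and 0.29 m and z of plug_3 in the frame of stand between 0.008 and 0.017 m); the robot touches nothing.
It also fails if it takes over 88 s, if anything falls off the work surface, if the arm or the gripper's body presses on something with over 40 N, if the wrist force passes 120 N, or if a joint passes its speed limit or range.

## Robot

A 6-joint arm with a two-finger parallel gripper is mounted at the origin on a cart in front of the work surface, level with it; the furniture and walls round the work are solid. World frame = base frame: x ahead of the robot, y to its left, z up, the work surface at z = 0. Lengths are in m, angles in rad, forces in N, time in s.
With the tool pointing down it reaches from about 0.375 to 0.9 m from the base axis. Payload 3.1 kg.
Tool frame: the origin (TCP) lies at the very end of the fingers, on their centre line; the grasp point (between the pads) lies 19 mm behind it (grip_depth is the distance from the TCP to the grasp point, in m); z points along the fingers, y is the line along which they close (so a half turn about z gives the same grasp; the last joint's range is limited). The gripper opens to 85 mm and grips with 20 to 120 N. Pads are 22 mm wide; open, the fingers measure 114 mm over their backs; the gripper's body (76 mm by 85 mm) begins 54 mm behind the grasp point. The pads swing forward as they close: fully open they stand 13 mm farther back than shut.
Start: joints at [-0.178, 0.527, 1.433, -0, 1.181, -0.178], TCP at [0.625, 0, 0.231] pointing down, gripper open.
Joint ranges: [-3.08, 3.08], [-0.75, 2.2], [0.22, 2.44], [-1.43, 4.57], [0, 2.65], [-2.85, 2.85]. Speed limits (rad/s): [2.79, 2.79, 3.14, 3.14, 3.14, 3.14].

## Interface

Orientations are given as a unit quaternion [x, y, z, w].
In Python, from station import * gives the robot as it stands.
- The arm moves only by the tool apply_moves, never from a script. Its argument "plan" is a list of rows, each a list of 7 numbers: the shift along the tool's x, y, z in m, then the turn, a rotation vector about the tool's x, y, z in rad, then the gripper command: -1 is fully open, 1 is shut, values between are in proportion. In form: [[dx, dy, dz, wx, wy, wz, jaw], ...]. A call has 1 to 8 rows; each row shifts and turns the commanded pose from where the row before left it, along the tool's axes as they then stand; what a row does not reach is not made up. A row lasts 1/8 s, in which the tool goes at most 62.5 mm and 10.7 degrees, less where a joint would pass 70% of its speed; a pose out of reach is approached as far as the arm can. A call is refused whole if a number of a shift passes 0.0625 or a number of a turn 0.188, either way. A call with a gripper value outside its range is refused whole. The fingers move at their own pace and stop on an object; "force" is the grip in N (left out, the last holds). Time passes only in rows, so rows that do not move let the fingers close. It gives the time, the measured TCP pose, the force, the opening and the grip force at its end, in the units of the state.
- sense(): the state, without advancing time (a new reading comes with each control period).
- snapshot(name): name is "scene" or "side" or "wrist"; returns the picture (480x640x3 uint8, red, green, blue); there is no depth.
- calibration(name): a dict with "camera_matrix" (3x3 intrinsics, pixels), "R" (3x3) and "t" (3): a world point X has camera coordinates R X + t; the wrist camera has in their place "mount" (4x4, takes a point from camera to tool coordinates, whose origin is the TCP and whose axes are the flange's). Camera axes: x right, y down, z forward; pixel columns grow to the right and rows downward; lengths in m; the calibration is good to about 2 mm. A picture is of the moment at which its call begins: read the wrist's pose just before it. calibration takes no time and is no camera call.
- sign_off(): hands the job in; it is judged then, once.
The state is a dict: "t": time; "q": joint angles; "qd": joint speeds; "tau": joint torques, N m; "tcp_pos": TCP position; "tool_rot": TCP orientation; "force": force on the tool from outside, world axes, zero at the start; "ft_torque": the same for the moment, N m; "finger_gap": opening from 0.0 (shut) to 1.0 (fully open); "gripper_force": force on a finger pad.
Only numpy, scipy, OpenCV 4.12 (cv2) and the standard library are available. Lean on these libraries where they do the work, as an engineer would, in place of code of your own. Each camera call takes 0.05 s, during which the arm holds its last target. There are 200 camera calls.

## Working session

There is one attempt and no reset: what is moved stays moved. The work goes in short steps, Python scripts to look and compute and a tool call to move; the robot and the scene stay as the last step left them, time stands still between calls to the robot, and variables do not carry over. Pictures are saved under pics/ and viewed, at most 14 in all, crops included, and the job is handed in when it is done.

Besides the shell and the picture viewer there is one more tool, called after "Call:" as name([rows], argument=value, ...), one row to a line, values as JSON. apply_moves: Moves the arm, as the interface text tells. Its arguments: {"type":"object","properties":{"plan":{"type":"array"},"force":{"type":"number"}},"required":["plan"]}

```bash
mkdir -p pics; ls
python3 - <<'E'
from station import *
import cv2
s=sense();print({k:s[k] for k in('t','tcp_pos','tool_rot','finger_gap')})
for n in("scene","side","wrist"):
    cv2.imwrite(f"pics/{n}0.png",snapshot(n)[:,:,::-1]);print(n,calibration(n))
E
```

```text
pics
{'t': 0.0, 'tcp_pos': array([6.24288779e-01, 1.81919234e-04, 2.30339498e-01]), 'tool_rot': array([ 7.07101958e-01,  7.07110788e-01, -6.07246430e-04, -8.86223176e-04]), 'finger_gap': 1.0016558512689306}
scene {'camera_matrix': array([[520.09612049,   0.        , 317.68964234],
       [  0.        , 520.09612049, 240.63093865],
       [  0.        ,   0.        ,   1.        ]]), 'R': array([[ 0.56290973, -0.82630713, -0.01868575],
       [-0.56700904, -0.36962024, -0.7361261 ],
       [ 0.60135961,  0.42496753, -0.67658644]]), 't': array([-0.31825906,  0.32395894,  0.5951873 ])}
side {'camera_matrix': array([[581.78744494,   0.        , 308.704012  ],
       [  0.        , 581.78744494, 243.20614855],
       [  0.        ,   0.        ,   1.        ]]), 'R': array([[-0.94461405,  0.32811991, -0.0064511 ],
       [ 0.17184925,  0.47779362, -0.86149933],
       [-0.27959279, -0.81489299, -0.50771772]]), 't': array([ 0.5238195 , -0.02869828,  1.08266848])}
wrist {'camera_matrix': array([[379.1297122 ,   0.        , 317.27870897],
       [  0.        , 379.1297122 , 233.80551559],
       [  0.        ,   0.        ,   1.        ]]), 'mount': array([[-5.10680585e-04, -9.46615646e-01, -3.22364014e-01,
         8.38086488e-02],
       [ 9.99998297e-01,  8.82349820e-05, -1.84327129e-03,
        -1.63686174e-04],
       [ 1.77331322e-03, -3.22364406e-01,  9.46613989e-01,
        -1.43305379e-01],
       [ 0.00000000e+00,  0.00000000e+00,  0.00000000e+00,
         1.00000000e+00]])}
```

View pics/scene0.png

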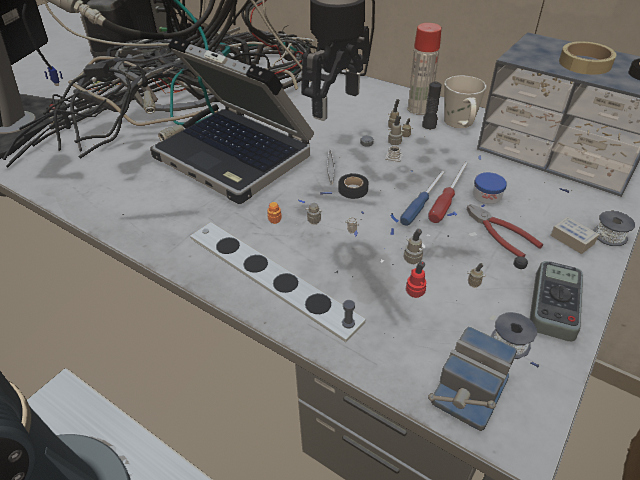

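View pics/wrist0.png

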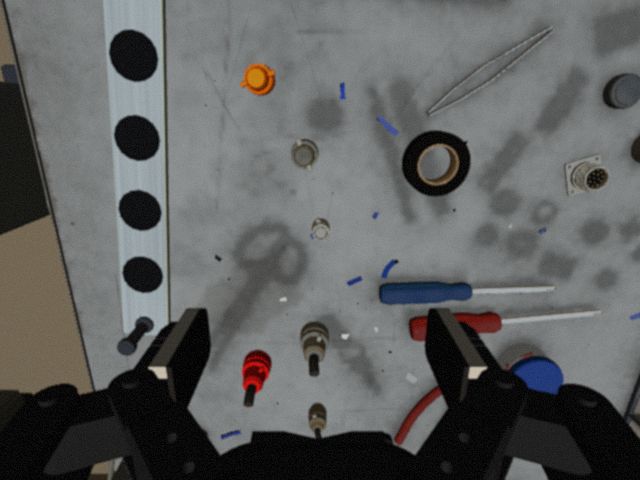

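View pics/side0.png

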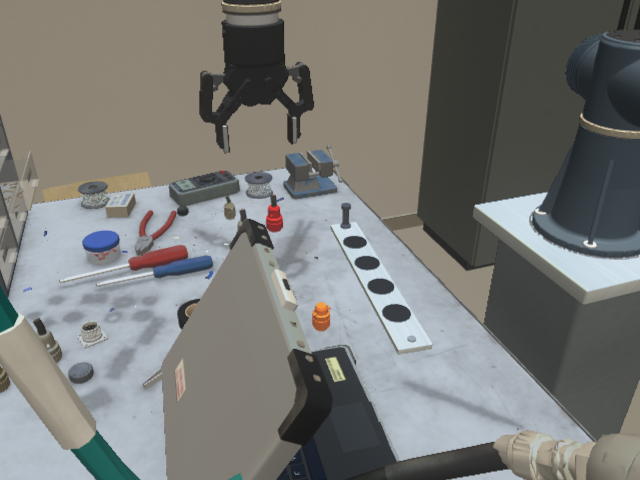

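The four plugs behind the stand, by wrist-view pixel:
- plug_4 at (305,153): fat, olive, no stub. The orange look-alike is at (258,79).
- plug_2 at (320,228): small and pale.
- plug_3 at (314,340): large, with stub. The red look-alike is at (257,370).
- plug_1 at (318,415): slim, with stub.

The post is at the bottom, about (130,340). I'll confirm these in an enlarged crop and measure the pads.

```bash
cat > h.py <<'E'
from station import *
import cv2, numpy as np
from scipy.spatial.transform import Rotation as Ro
def cam(n,s=None):
    c=calibration(n);K=c["camera_matrix"]
    if n=="wrist":
        s=s or sense();T=np.eye(4);T[:3,:3]=Ro.from_quat(s["tool_rot"]).as_matrix();T[:3,3]=s["tcp_pos"]
        M=np.linalg.inv(T@c["mount"]);return K,M[:3,:3],M[:3,3]
    return K,c["R"],c["t"]
def ray(C,uv,z):
    K,R,t=C;d=R.T@np.linalg.inv(K)@np.array([uv[0],uv[1],1.]);o=-R.T@t
    return o+d*(z-o[2])/d[2]
def proj(C,X):
    K,R,t=C;p=K@(R@np.array(X)+t);return p[:2]/p[2]
def pads(img,C):
    m=(img.max(2)<60).astype(np.uint8);out=[]
    for c in cv2.findContours(m,cv2.RETR_EXTERNAL,cv2.CHAIN_APPROX_NONE)[0]:
        if len(c)<20: continue
        a=cv2.contourArea(c);e=cv2.fitEllipse(c)
        if a<150 or a/(np.pi*e[1][0]*e[1][1]/4)<.9: continue
        P=np.array([ray(C,p[0],.012)[:2] for p in c]);(x,y),r=cv2.minEnclosingCircle(P.astype(np.float32))
        if .017<r<.026: out.append((np.round(e[0]).tolist(),P.mean(0).round(4).tolist() if 0 else ray(C,e[0],.012)[:2].round(4).tolist(),round(r,4)))
    return out
E
python3 - <<'E'
from h import *
w=cv2.imread("pics/wrist0.png");s=cv2.imread("pics/scene0.png")
for n,i in(("wrist",w),("scene",s)):
    C=cam(n)
    for p in pads(i,C):print(n,p)
W=cam("wrist");S=cam("scene")
for k,a,b in(("4",(305,153),(314,213)),("2",(320,228),(352,226)),("3",(314,340),(414,246)),("1",(318,415),(476,275))):
    print(k,ray(W,a,.02).round(3),ray(S,b,.02).round(3))
def up(i,x,y,h,z):return cv2.resize(i[y-h:y+h,x-h:x+h],(z,z),interpolation=cv2.INTER_CUBIC)
a=np.hstack([up(w,305,153,25,265),up(w,320,228,25,265),up(w,314,345,30,265)])
b=np.hstack([up(s,314,213,20,265),up(s,352,226,20,265),up(s,414,246,25,265)])
cv2.imwrite("pics/crop0.png",np.vstack([a,b]))
E
```

```text
wrist ([142.0, 274.0], [0.4398, -0.084], 0.0203)
wrist ([140.0, 210.0], [0.4475, -0.0144], 0.0204)
wrist ([137.0, 137.0], [0.4553, 0.0552], 0.0203)
wrist ([133.0, 55.0], [0.463, 0.1249], 0.0204)
scene ([318.0, 304.0], [0.4385, -0.0873], 0.0201)
scene ([285.0, 283.0], [0.4462, -0.0178], 0.0201)
scene ([255.0, 263.0], [0.4539, 0.0514], 0.0201)
scene ([228.0, 246.0], [0.4615, 0.1209], 0.0196)
4 [0.612 0.042 0.02 ] [0.611 0.039 0.02 ]
2 [ 0.626 -0.03   0.02 ] [ 0.618 -0.04   0.02 ]
3 [ 0.62  -0.159  0.02 ] [ 0.631 -0.156  0.02 ]
1 [ 0.624 -0.262  0.02 ] [ 0.624 -0.271  0.02 ]
```

View pics/crop0.png

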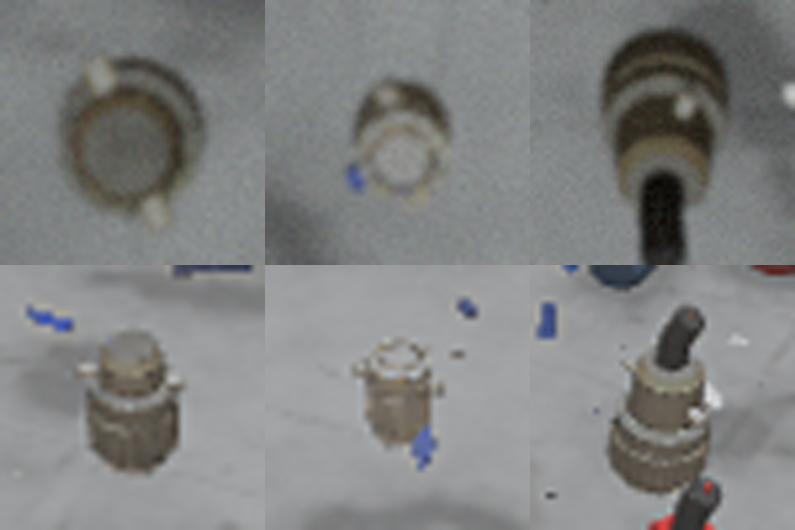

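The crops confirm plug_4, plug_2 and plug_3: right shapes, olive or pale, and not the orange or red look-alikes. Their lugs lie roughly along world y, turned a little. Next I'll hover over plug_3 for a close view of it and plug_1.

Call:
apply_moves([
  [-0.04, 0, 0.005, 0, 0, 0, -0.2],
  [-0.04, 0, 0.005, 0, 0, 0, -0.2],
  [-0.04, 0, 0.005, 0, 0, 0, -0.2],
  [-0.04, 0, 0.005, 0, 0, 0, -0.2],
  [0, 0, 0, 0, 0, 0, -0.2],
  [0, 0, 0, 0, 0, 0, -0.2],
], force=40)

```text
t: 0.9
tcp_pos: [0.6246, -0.1595, 0.2109]
tool_rot: [0.707, 0.707, 0.0, -0.001]
force: [0.2, 0.5, 0.1]
finger_gap: 0.6
gripper_force: 0.0
```

Run:
```python
from h import *
s=sense();print(s['t'],s['tcp_pos'],s['tool_rot'],s['finger_gap'])
C=cam("wrist",s);w=snapshot("wrist")[:,:,::-1];cv2.imwrite("pics/wrist1.png",w)
for p in pads(w,C):print(p)
cv2.imwrite("pics/w1.png",cv2.resize(w[100:460,100:540],(792,594)[0:2] if 0 else (733,600),interpolation=cv2.INTER_CUBIC))
S=cam("scene");z=0.028
A=lambda a,b:(np.round(np.degrees(np.arctan2(*(ray(S,b,z)-ray(S,a,z))[[1,0]])),1))
print("4",A((306.8,208.8),(320.4,210.7)),"2",A((346,221.8),(358.1,224.6)),"3",A((407.3,240.4),(420.5,249.3)))
```

```text
0.9 [ 0.62459403 -0.1595443   0.21090621] [ 7.07284821e-01  7.06928331e-01  2.70058377e-05 -7.18597358e-04] 0.6002911090418555
([104.0, 115.0], [0.4398, -0.0838], 0.0204)
([98.0, 25.0], [0.4475, -0.0146], 0.0206)
4 -69.4 2 -76.7 3 -105.1
```

View pics/w1.png

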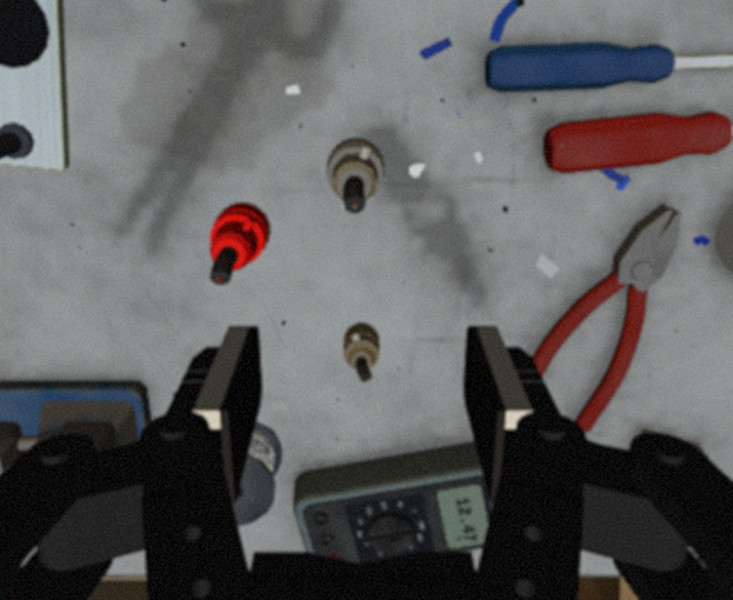

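This view shows plug_3 at crop (355,165), the red look-alike at (240,240) and plug_1 at (361,345). I need an enlarged crop of plug_1 and plug_3 to read the lug directions.

Run:
```python
from h import *
w=cv2.imread("pics/wrist1.png");s=cv2.imread("pics/scene0.png")
def up(i,x,y,h):return cv2.resize(i[y-h:y+h,x-h:x+h],(300,300),interpolation=cv2.INTER_CUBIC)
cv2.imwrite("pics/crop1.png",np.vstack([np.hstack([up(w,313,202,30),up(w,317,307,25)]),np.hstack([up(s,414,246,25),up(s,476,275,20)])]))
C=cam("wrist")
for k,u,v,r in(("3",313,182.8,.016),("1",316.6,294.4,.011)):print(k,ray(C,(u,v),.004)-[0,r,0])
print("red",ray(C,(244,225),.004)-[0,.016,0])
```

```text
3 [ 0.61978462 -0.16007546  0.004     ]
1 [ 0.62307793 -0.27144189  0.004     ]
red [ 0.55275548 -0.20141533  0.004     ]
```

View pics/crop1.png

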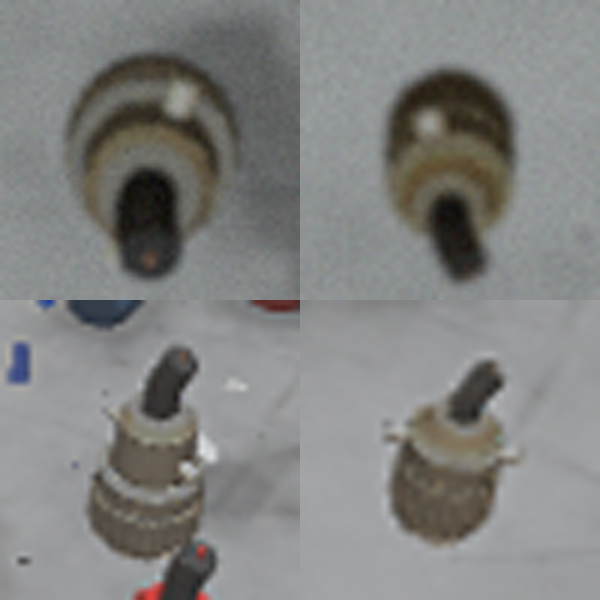

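Lug axes give these grip-axis angles in world: plug_3 about -18°, plug_1 about +18°, plug_4 about +21°, plug_2 about +15°. plug_3 stands at (0.620,-0.160) and plug_1 at (0.623,-0.271). plug_3 goes first.

Call:
apply_moves([
  [-0.0005, -0.0046, 0, 0, 0, 0.157, -0.2],
  [0, 0, 0, 0, 0, 0.157, -0.2],
  [0, 0, 0.04, 0, 0, 0, -0.2],
  [0, 0, 0.04, 0, 0, 0, -0.2],
  [0, 0, 0.04, 0, 0, 0, -0.2],
  [0, 0, 0.03, 0, 0, 0, -0.2],
  [0, 0, 0, 0, 0, 0, -0.2],
  [0, 0, 0, 0, 0, 0, -0.2],
])

```text
t: 1.95
tcp_pos: [0.6214, -0.16, 0.0625]
tool_rot: [0.809, 0.588, 0.001, 0.001]
force: [0.3, -0.1, 0.1]
finger_gap: 0.601
gripper_force: 0.0
```

Call:
apply_moves([
  [0, -0.001, 0.03, 0, 0, 0, -0.2],
  [0, 0, 0.02, 0, 0, 0, -0.2],
  [0, 0, 0.008, 0, 0, 0, -0.2],
  [0, 0, 0, 0, 0, 0, 0.0],
  [0, 0, 0, 0, 0, 0, 0.6],
  [0, 0, 0, 0, 0, 0, 0.6],
  [0, 0, 0, 0, 0, 0, 0.6],
  [0, 0, 0, 0, 0, 0, 0.6],
])

```text
t: 2.95
tcp_pos: [0.6201, -0.1604, 0.0042]
tool_rot: [0.809, 0.588, 0.0, 0.001]
force: [-0.2, 0.3, 4.9]
finger_gap: 0.337
gripper_force: 40.1
```

Call:
apply_moves([
  [0, 0, -0.02, 0, 0, 0, 0.6],
  [0, 0, -0.03, 0, 0, 0, 0.6],
  [0, 0, -0.03, 0, 0, 0, 0.6],
  [0.03, -0.032, 0, 0, 0, 0, 0.6],
  [0.03, -0.032, 0, 0, 0, 0, 0.6],
  [0.03, -0.032, 0, 0, 0, 0, 0.6],
  [0.03, -0.032, 0, 0, 0, 0, 0.6],
  [0.03, -0.032, 0, 0, 0, 0, 0.6],
])

```text
t: 3.95
tcp_pos: [0.5131, 0.033, 0.0841]
tool_rot: [0.809, 0.588, 0.0, 0.0]
force: [-0.0, 0.3, -0.1]
finger_gap: 0.342
gripper_force: 39.9
```

```bash
cat >> h.py <<'E'
def delta(x,y,z):
    s=sense();d=Ro.from_quat(s["tool_rot"]).inv().apply(np.array([x,y,z])-s["tcp_pos"])
    print(round(s["t"],2),s["tcp_pos"].round(4),"gap",round(s["finger_gap"],3),"tool delta",d.round(4))
E
python3 -c "
from h import *
delta(.463,.125,.084)"
```

```text
3.95 [0.5131 0.033  0.0841] gap 0.342 tool delta [ 0.072  -0.0761  0.0001]
```

Call:
apply_moves([
  [0.036, -0.038, 0, 0, 0, 0, 0.6],
  [0.036, -0.0385, 0, 0, 0, 0, 0.6],
  [0, 0, 0, 0, 0, 0, 0.6],
  [0, 0, 0.03, 0, 0, 0, 0.6],
  [0, 0, 0.02, 0, 0, 0, 0.6],
  [0, 0, 0, 0, 0, 0, 0.6],
  [0, 0, 0, 0, 0, 0, 0.6],
])

```text
t: 4.82
tcp_pos: [0.464, 0.1236, 0.034]
tool_rot: [0.809, 0.588, 0.001, 0.0]
force: [-0.0, 0.0, -1.2]
finger_gap: 0.341
gripper_force: 39.9
```

```bash
python3 -c "
from h import *
delta(.463,.125,.0165)
cv2.imwrite('pics/w2.png',snapshot('wrist')[:,:,::-1])"
```

```text
4.83 [0.464  0.1236 0.034 ] gap 0.341 tool delta [ 0.001  -0.0015  0.0175]
```

View pics/w2.png

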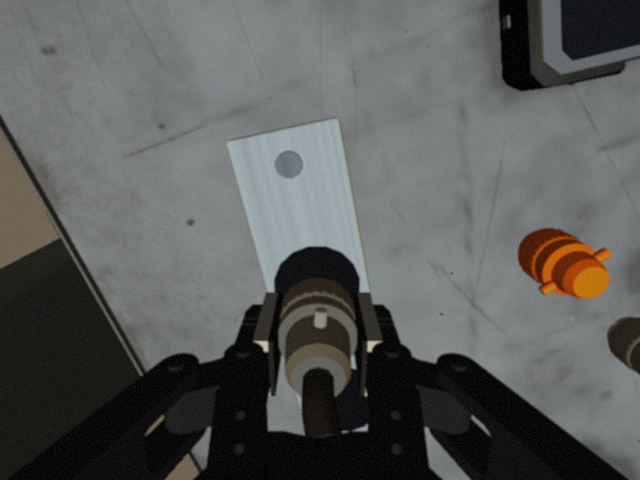

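plug_3 hangs upright over the end pad at (317,285), with its lug pointing squarely at the camera. I'll lower and release it.

Call:
apply_moves([
  [0.001, -0.0015, 0.01, 0, 0, 0, 0.6],
  [0, 0, 0.007, 0, 0, 0, 0.6],
  [0, 0, 0, 0, 0, 0, 0.6],
  [0, 0, 0, 0, 0, 0, 0.1],
  [0, 0, 0, 0, 0, 0, -0.2],
  [0, 0, 0, 0, 0, 0, -0.2],
  [0, 0, -0.03, 0, 0, 0, -0.2],
  [0, 0, -0.06, 0, 0, 0, -0.2],
])

```text
t: 5.88
tcp_pos: [0.4604, 0.1253, 0.1055]
tool_rot: [0.809, 0.588, -0.002, -0.002]
force: [1.2, 0.7, 0.5]
finger_gap: 0.598
gripper_force: 0.0
```

Call:
apply_moves([
  [0, 0, -0.04, 0, 0, 0, -0.2],
  [0, 0, -0.03, 0, 0, -0.17, -0.2],
  [0, 0, -0.02, 0, 0, -0.17, -0.2],
  [0, 0, 0, 0, 0, -0.17, -0.2],
  [0, 0, 0, 0, 0, -0.17, -0.2],
  [-0.057, 0.032, 0, 0, 0, 0, -0.2],
  [-0.057, 0.032, 0, 0, 0, 0, -0.2],
  [-0.057, 0.032, 0, 0, 0, 0, -0.2],
])

```text
t: 6.88
tcp_pos: [0.6072, 0.0046, 0.1963]
tool_rot: [0.567, 0.824, 0.0, -0.0]
force: [0.5, -0.0, -0.6]
finger_gap: 0.603
gripper_force: 0.0
```

Call:
apply_moves([
  [0, 0, 0, 0, 0, 0, -0.2],
  [0, 0, 0, 0, 0, 0, -0.2],
])

```text
t: 7.12
tcp_pos: [0.6049, 0.0058, 0.1956]
tool_rot: [0.567, 0.824, -0.0, -0.001]
force: [-1.0, -0.1, -0.6]
finger_gap: 0.601
gripper_force: 0.0
```

Run:
```python
from h import *
delta(.612,0,.2);C=cam("wrist")
w=snapshot("wrist")[:,:,::-1];cv2.imwrite("pics/w3.png",w)
print(proj(C,[.612,.042,.01]),proj(C,[.626,-.032,.01]),proj(C,[.623,-.271,.01]))
```

```text
7.12 [0.6049 0.0058 0.1956] gap 0.601 tool delta [-0.008   0.0045 -0.0045]
[340.84042999 169.45612298] [324.90230316 249.38716028] [244.78179559 435.06672073]
```

View pics/w3.png

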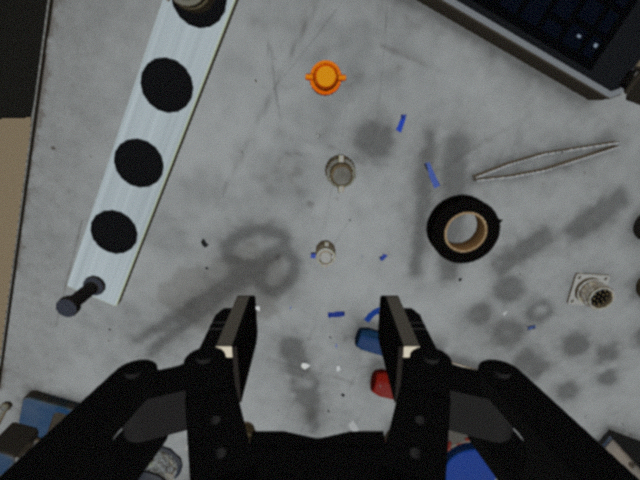

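plug_4 is at (340,171) with its lugs vertical in the image, so the turn is right. plug_2 is at (326,252). Now I'll measure their outlines by mask.

Run:
```python
from h import *
w=cv2.imread("pics/w3.png");C=cam("wrist")
for k,u,v,r in(("4",340,171,.013),("2",326,252,.009)):
    c=cv2.GaussianBlur(w,(3,3),0)[v-25:v+25,u-25:u+25].astype(float)
    bg=np.median(c.reshape(-1,3),0);d=np.abs(c-bg).max(2)
    sat=c[:,:,2]-c[:,:,0]
    m=((d>22)&(sat>-12)).astype(np.uint8)
    n,l,st,ce=cv2.connectedComponentsWithStats(m);i=1+np.argmax(st[1:,4])
    x,y,ww,h,a=st[i];ys,xs=np.where(l==i)
    # columns of the widest rows
    wd=[(np.ptp(xs[ys==q]),q+v-25,xs[ys==q].min()+u-25,xs[ys==q].max()+u-25) for q in range(y,y+h)]
    print(k,"bbox",x+u-25,y+v-25,ww,h,a,[q for q in wd][::2])
    for X in([.612,.042],[.626,-.032]):
        pass
```

```text
4 bbox 325 154 30 34 756 [(np.int64(0), 154, np.int64(338), np.int64(338)), (np.int64(14), 156, np.int64(333), np.int64(347)), (np.int64(20), 158, np.int64(330), np.int64(350)), (np.int64(24), 160, np.int64(328), np.int64(352)), (np.int64(26), 162, np.int64(327), np.int64(353)), (np.int64(27), 164, np.int64(326), np.int64(353)), (np.int64(29), 166, np.int64(325), np.int64(354)), (np.int64(29), 168, np.int64(325), np.int64(354)), (np.int64(29), 170, np.int64(325), np.int64(354)), (np.int64(29), 172, np.int64(325), np.int64(354)), (np.int64(29), 174, np.int64(325), np.int64(354)), (np.int64(27), 176, np.int64(327), np.int64(354)), (np.int64(25), 178, np.int64(328), np.int64(353)), (np.int64(23), 180, np.int64(329), np.int64(352)), (np.int64(20), 182, np.int64(331), np.int64(351)), (np.int64(17), 184, np.int64(332), np.int64(349)), (np.int64(9), 186, np.int64(336), np.int64(345))]
2 bbox 314 240 22 15 189 [(np.int64(7), 240, np.int64(321), np.int64(328)), (np.int64(12), 242, np.int64(319), np.int64(331)), (np.int64(16), 244, np.int64(317), np.int64(333)), (np.int64(18), 246, np.int64(316), np.int64(334)), (np.int64(20), 248, np.int64(315), np.int64(335)), (np.int64(20), 250, np.int64(315), np.int64(335)), (np.int64(20), 252, np.int64(315), np.int64(335)), (np.int64(15), 254, np.int64(316), np.int64(331))]
```

Run:
```python
from h import *
C=cam("wrist");a=ray(C,(339.8,170),.012);b=ray(C,(325.2,249.5),.012);print(a,b);delta(a[0],a[1],.004)
```

```text
[0.61066635 0.04208461 0.012     ] [ 0.62561852 -0.03074237  0.012     ]
7.17 [0.6045 0.0064 0.1957] gap 0.596 tool delta [0.0307 0.019  0.1917]
```

Call:
apply_moves([
  [0.0307, 0.019, 0.01, 0, 0, 0, -0.2],
  [0, 0, 0.05, 0, 0, 0, -0.2],
  [0, 0, 0.05, 0, 0, 0, -0.2],
  [0, 0, 0.03, 0, 0, 0, -0.2],
  [0, 0, 0, 0, 0, 0, -0.2],
  [0, 0, 0, 0, 0, 0, -0.2],
])

```text
t: 7.92
tcp_pos: [0.6132, 0.0418, 0.0577]
tool_rot: [0.566, 0.824, 0.0, 0.001]
force: [-0.5, 0.2, 0.4]
finger_gap: 0.6
gripper_force: 0.0
```

```bash
python3 -c "
from h import *
delta(.6107,.0421,.004)"
```

```text
7.92 [0.6132 0.0418 0.0577] gap 0.6 tool delta [ 0.0012 -0.0023  0.0537]
```

Call:
apply_moves([
  [0.001, -0.002, 0.03, 0, 0, 0, -0.2],
  [0, 0, 0.018, 0, 0, 0, -0.2],
  [0, 0, 0.006, 0, 0, 0, -0.2],
  [0, 0, 0, 0, 0, 0, 0.1],
  [0, 0, 0, 0, 0, 0, 0.7],
  [0, 0, 0, 0, 0, 0, 0.7],
  [0, 0, 0, 0, 0, 0, 0.7],
  [0, 0, 0, 0, 0, 0, 0.7],
])

```text
t: 8.93
tcp_pos: [0.6116, 0.0412, 0.0033]
tool_rot: [0.567, 0.824, 0.001, 0.001]
force: [0.2, -0.3, 5.4]
finger_gap: 0.278
gripper_force: 39.7
```

Call:
apply_moves([
  [0, 0, -0.02, 0, 0, 0, 0.7],
  [0, 0, -0.03, 0, 0, 0, 0.7],
  [0, 0, -0.03, 0, 0, 0, 0.7],
  [0, 0, 0, 0, 0, 0, 0.7],
])

```text
t: 9.43
tcp_pos: [0.6125, 0.0412, 0.0854]
tool_rot: [0.567, 0.824, 0.001, 0.003]
force: [0.2, 0.1, -0.5]
finger_gap: 0.278
gripper_force: 39.5
```

```bash
python3 -c "
from h import *
delta(.4475,-.0145,.084)"
```

```text
9.43 [0.6125 0.0412 0.0854] gap 0.278 tool delta [ 0.0071 -0.174   0.0005]
```

Call:
apply_moves([
  [0.0024, -0.043, 0, 0, 0, 0, 0.7],
  [0.0024, -0.043, 0, 0, 0, 0, 0.7],
  [0.0023, -0.044, 0, 0, 0, 0, 0.7],
  [0, -0.044, 0, 0, 0, 0, 0.7],
  [0, 0, 0, 0, 0, 0, 0.7],
  [0, 0, 0.03, 0, 0, 0, 0.7],
  [0, 0, 0.02, 0, 0, 0, 0.7],
  [0, 0, 0, 0, 0, 0, 0.7],
])

```text
t: 10.42
tcp_pos: [0.4456, -0.0141, 0.031]
tool_rot: [0.567, 0.824, -0.0, -0.001]
force: [0.5, 0.0, -0.2]
finger_gap: 0.278
gripper_force: 39.6
```

```bash
python3 -c "
from h import *
delta(.4475,-.0145,.0165)"
```

```text
10.43 [ 0.4456 -0.0141  0.031 ] gap 0.278 tool delta [-0.0011  0.0017  0.0145]
```

Call:
apply_moves([
  [-0.001, 0.0015, 0.009, 0, 0, 0, 0.7],
  [0, 0, 0.006, 0, 0, 0, 0.7],
  [0, 0, 0, 0, 0, 0, 0.7],
  [0, 0, 0, 0, 0, 0, 0.2],
  [0, 0, 0, 0, 0, 0, -0.1],
  [0, 0, 0, 0, 0, 0, -0.1],
  [0, 0, -0.03, 0, 0, 0, -0.1],
  [0, 0, -0.06, 0, 0, 0, -0.1],
])

```text
t: 11.42
tcp_pos: [0.4461, -0.0145, 0.1068]
tool_rot: [0.567, 0.824, -0.001, -0.003]
force: [1.7, -0.9, -0.2]
finger_gap: 0.553
gripper_force: 0.0
```

```bash
python3 -c "
from h import *
delta(.6256,-.0307,.1)"
```

```text
11.43 [ 0.4461 -0.0145  0.1068] gap 0.553 tool delta [-0.0793  0.1619  0.0058]
```

Call:
apply_moves([
  [-0.0198, 0.0405, 0, 0, 0, 0, -0.1],
  [-0.0198, 0.0405, 0, 0, 0, 0, -0.1],
  [-0.0198, 0.0405, 0, 0, 0, 0, -0.1],
  [-0.0198, 0.0405, 0, 0, 0, 0, -0.1],
  [0, 0, 0, 0, 0, 0.08, -0.1],
  [0, 0, 0.03, 0, 0, 0, -0.1],
  [0, 0, 0, 0, 0, 0, -0.1],
])

```text
t: 12.3
tcp_pos: [0.6247, -0.0302, 0.0752]
tool_rot: [0.599, 0.801, -0.001, -0.003]
force: [0.2, 0.5, 0.5]
finger_gap: 0.551
gripper_force: 0.0
```

Run:
```python
from h import *
C=cam("wrist");delta(.6256,-.0307,.003);w=snapshot("wrist")[:,:,::-1]
p=proj(C,[.6256,-.0307,.012]);print(p);cv2.imwrite("pics/w4.png",w)
```

```text
12.3 [ 0.6247 -0.0302  0.0752] gap 0.551 tool delta [-0.001   0.0011  0.0722]
[319.63656267 257.27514525]
```

View pics/w4.png

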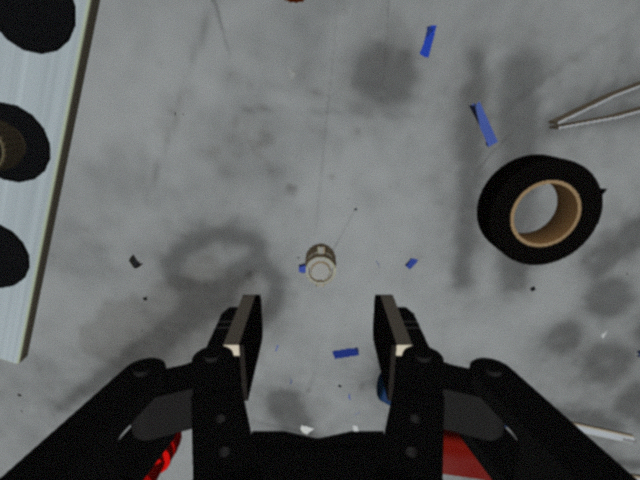

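plug_2 sits at (320,258), as predicted, with its lugs vertical in the image. I'll descend and grip it.

Call:
apply_moves([
  [-0.001, 0.001, 0.04, 0, 0, 0, -0.1],
  [0, 0, 0.025, 0, 0, 0, -0.1],
  [0, 0, 0.007, 0, 0, 0, -0.1],
  [0, 0, 0, 0, 0, 0, 0.3],
  [0, 0, 0, 0, 0, 0, 0.8],
  [0, 0, 0, 0, 0, 0, 0.8],
  [0, 0, 0, 0, 0, 0, 0.8],
  [0, 0, 0, 0, 0, 0, 0.8],
])

```text
t: 13.35
tcp_pos: [0.6293, -0.0316, 0.0068]
tool_rot: [0.599, 0.801, 0.0, 0.001]
force: [-0.4, -0.8, 6.8]
finger_gap: 0.185
gripper_force: 39.4
```

Call:
apply_moves([
  [0, 0, -0.02, 0, 0, 0, 0.8],
  [0, 0, -0.03, 0, 0, 0, 0.8],
  [0, 0, -0.03, 0, 0, 0, 0.8],
  [0, 0, 0, 0, 0, 0, 0.8],
])

```text
t: 13.85
tcp_pos: [0.6305, -0.0318, 0.0888]
tool_rot: [0.599, 0.801, 0.001, 0.003]
force: [0.1, -0.1, -0.5]
finger_gap: 0.184
gripper_force: 39.3
```

```bash
python3 -c "
from h import *
delta(.4398,-.0839,.084)"
```

```text
13.85 [ 0.6305 -0.0318  0.0888] gap 0.184 tool delta [ 0.0038 -0.1977  0.0036]
```

Call:
apply_moves([
  [0.001, -0.049, 0, 0, 0, 0, 0.8],
  [0.001, -0.049, 0, 0, 0, 0, 0.8],
  [0.001, -0.049, 0, 0, 0, 0, 0.8],
  [0.001, -0.05, 0, 0, 0, 0, 0.8],
  [0, 0, 0, 0, 0, 0, 0.8],
  [0, 0, 0.03, 0, 0, 0, 0.8],
  [0, 0, 0.02, 0, 0, 0, 0.8],
  [0, 0, 0, 0, 0, 0, 0.8],
])

```text
t: 14.85
tcp_pos: [0.4383, -0.0829, 0.034]
tool_rot: [0.599, 0.801, -0.0, -0.001]
force: [0.5, -0.3, -0.1]
finger_gap: 0.18
gripper_force: 39.3
```

Call:
apply_moves([
  [0, 0, 0, 0, 0, 0, 0.8],
  [0, 0, 0, 0, 0, 0, 0.8],
])

```text
t: 15.1
tcp_pos: [0.4389, -0.0833, 0.036]
tool_rot: [0.599, 0.801, 0.0, 0.001]
force: [-0.4, 0.2, 0.6]
finger_gap: 0.185
gripper_force: 39.3
```

```bash
python3 -c "
from h import *
delta(.4398,-.0839,.0185)
cv2.imwrite('pics/w5.png',snapshot('wrist')[:,:,::-1])"
```

```text
15.1 [ 0.4389 -0.0833  0.036 ] gap 0.185 tool delta [-0.0008  0.0007  0.0175]
```

View pics/w5.png

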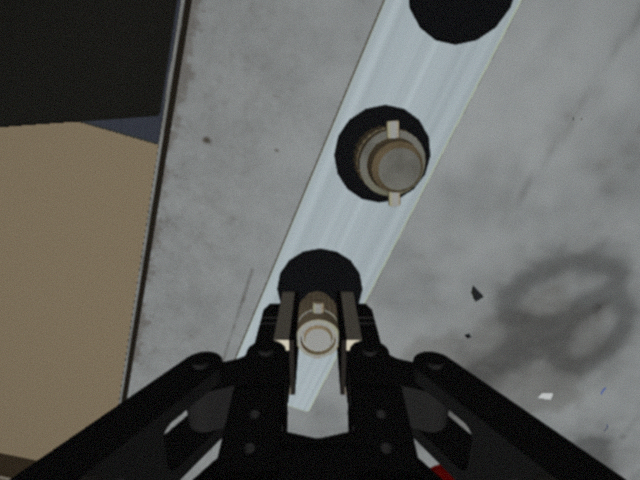

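plug_4 stands upright on pad 2 at (388,155). plug_2 hangs upright over pad 1 at (318,310). I'll lower it.

Call:
apply_moves([
  [-0.0008, 0.0007, 0.01, 0, 0, 0, 0.8],
  [0, 0, 0.006, 0, 0, 0, 0.8],
  [0, 0, 0, 0, 0, 0, 0.8],
])

```text
t: 15.52
tcp_pos: [0.439, -0.0837, 0.0189]
tool_rot: [0.599, 0.801, -0.0, -0.0]
force: [-0.4, -0.8, -0.8]
finger_gap: 0.185
gripper_force: 39.2
```

Call:
apply_moves([
  [0, 0, 0.0015, 0, 0, 0, 0.8],
  [0, 0, 0, 0, 0, 0, 0.8],
])

```text
t: 15.78
tcp_pos: [0.439, -0.0837, 0.0186]
tool_rot: [0.599, 0.801, 0.0, 0.0]
force: [-1.0, 0.2, 11.9]
finger_gap: 0.183
gripper_force: 40.4
```

Contact felt, so plug_2 is seated. I'll release it.

Call:
apply_moves([
  [0, 0, -0.001, 0, 0, 0, 0.8],
  [0, 0, 0, 0, 0, 0, 0.4],
  [0, 0, 0, 0, 0, 0, 0.0],
  [0, 0, 0, 0, 0, 0, -0.1],
  [0, 0, -0.03, 0, 0, 0, -0.1],
  [0, 0, -0.05, 0, 0, 0, -0.1],
  [0, 0, -0.05, 0, 0, 0, -0.1],
  [0, 0, 0, 0, 0, 0, -0.1],
])

```text
t: 16.77
tcp_pos: [0.4413, -0.0846, 0.1519]
tool_rot: [0.599, 0.801, 0.001, 0.004]
force: [-0.5, -0.2, 0.1]
finger_gap: 0.55
gripper_force: 0.0
```

```bash
python3 -c "
from h import *
delta(.623,-.2714,.15)"
```

```text
16.77 [ 0.4413 -0.0846  0.1519] gap 0.55 tool delta [-0.2305  0.1216  0.0039]
```

Call:
apply_moves([
  [-0.0461, 0.0243, 0, 0, 0, 0, -0.1],
  [-0.0461, 0.0243, 0, 0, 0, 0, -0.1],
  [-0.0461, 0.0243, 0, 0, 0, 0, -0.1],
  [-0.0461, 0.0243, 0, 0, 0, 0, -0.1],
  [-0.0461, 0.0243, 0, 0, 0, -0.05, -0.1],
  [0, 0, 0.04, 0, 0, 0, -0.1],
  [0, 0, 0, 0, 0, 0, -0.1],
  [0, 0, 0, 0, 0, 0, -0.1],
])

```text
t: 17.77
tcp_pos: [0.6199, -0.2698, 0.1081]
tool_rot: [0.579, 0.815, -0.0, -0.001]
force: [0.4, -0.5, 0.4]
finger_gap: 0.55
gripper_force: 0.0
```

Run:
```python
from h import *
C=cam("wrist");delta(.623,-.2714,.004);w=snapshot("wrist")[:,:,::-1]
print(proj(C,[.623,-.2714,.012]));cv2.imwrite("pics/w6.png",w)
```

```text
17.77 [ 0.6199 -0.2698  0.1081] gap 0.55 tool delta [-0.0027  0.0025  0.104 ]
[321.5671211  241.09724103]
```

View pics/w6.png

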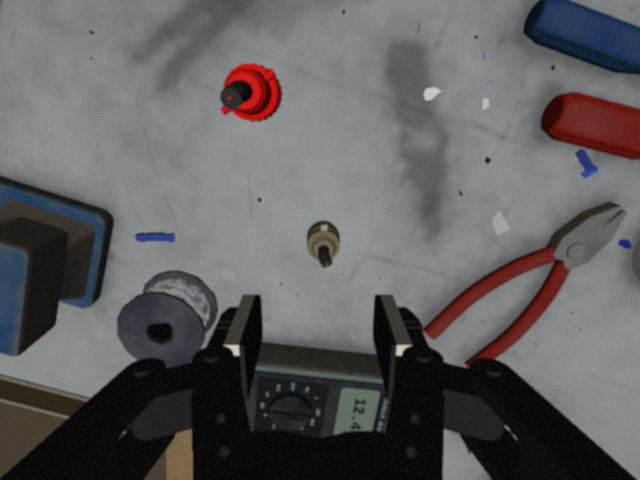

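plug_1 is at (323,238) with its lug at (323,226) facing straight up in the image. The multimeter edge at row 345 is clear. I'll descend.

Call:
apply_moves([
  [-0.0005, 0.0035, 0.03, 0, 0, 0, -0.1],
  [0, 0, 0.03, 0, 0, 0, -0.1],
  [0, 0, 0, 0, 0, 0, -0.1],
  [0, 0, 0, 0, 0, 0, -0.1],
])

```text
t: 18.32
tcp_pos: [0.6251, -0.2703, 0.0507]
tool_rot: [0.579, 0.815, 0.0, 0.001]
force: [0.5, -0.2, -0.6]
finger_gap: 0.544
gripper_force: 0.0
```

```bash
python3 -c "
from h import *
C=cam('wrist')
delta(.6246,-.2685,.004)"
```

```text
18.32 [ 0.6251 -0.2703  0.0507] gap 0.544 tool delta [0.002  0.     0.0467]
```

Call:
apply_moves([
  [0.001, 0, 0.025, 0, 0, 0, -0.1],
  [0, 0, 0.015, 0, 0, 0, -0.1],
  [0, 0, 0.006, 0, 0, 0, -0.1],
  [0, 0, 0, 0, 0, 0, 0.2],
  [0, 0, 0, 0, 0, 0, 0.75],
  [0, 0, 0, 0, 0, 0, 0.75],
  [0, 0, 0, 0, 0, 0, 0.75],
  [0, 0, 0, 0, 0, 0, 0.75],
])

```text
t: 19.32
tcp_pos: [0.6244, -0.2693, 0.0036]
tool_rot: [0.579, 0.815, 0.0, 0.001]
force: [0.2, 0.5, 3.8]
finger_gap: 0.228
gripper_force: 39.5
```

Call:
apply_moves([
  [0, 0, -0.02, 0, 0, 0, 0.75],
  [0, 0, -0.04, 0, 0, 0, 0.75],
  [0, 0, -0.05, 0, 0, 0, 0.75],
  [0, 0, 0, 0, 0, 0, 0.75],
])

```text
t: 19.82
tcp_pos: [0.6268, -0.2707, 0.1188]
tool_rot: [0.579, 0.815, 0.0, 0.005]
force: [0.2, 0.2, -0.7]
finger_gap: 0.231
gripper_force: 39.3
```

```bash
python3 -c "
from h import *
delta(.4553,.0552,.115)"
```

```text
19.82 [ 0.6268 -0.2707  0.1188] gap 0.231 tool delta [ 0.3643 -0.0544  0.0004]
```

Call:
apply_moves([
  [0.052, -0.0078, 0, 0, 0, 0, 0.75],
  [0.052, -0.0078, 0, 0, 0, 0, 0.75],
  [0.052, -0.0078, 0, 0, 0, 0, 0.75],
  [0.052, -0.0078, 0, 0, 0, 0, 0.75],
  [0.052, -0.0078, 0, 0, 0, 0, 0.75],
  [0.052, -0.0078, 0, 0, 0, 0, 0.75],
  [0.052, -0.0076, 0, 0, 0, 0, 0.75],
  [0, 0, 0, 0, 0, 0, 0.75],
])

```text
t: 20.82
tcp_pos: [0.448, 0.0597, 0.1124]
tool_rot: [0.577, 0.817, -0.001, -0.003]
force: [-0.3, -0.4, -0.5]
finger_gap: 0.228
gripper_force: 39.3
```

Call:
apply_moves([
  [0, 0, 0.03, 0, 0, 0, 0.75],
  [0, 0, 0.03, 0, 0, 0, 0.75],
  [0, 0, 0.02, 0, 0, 0, 0.75],
  [0, 0, 0, 0, 0, 0, 0.75],
  [0, 0, 0, 0, 0, 0, 0.75],
])

```text
t: 21.45
tcp_pos: [0.453, 0.0563, 0.0331]
tool_rot: [0.579, 0.815, 0.0, 0.0]
force: [-0.3, 0.4, -0.7]
finger_gap: 0.224
gripper_force: 39.3
```

```bash
python3 -c "
from h import *
delta(.4553,.0552,.0165)"
```

```text
21.45 [0.453  0.0563 0.0331] gap 0.224 tool delta [-0.0018  0.0018  0.0166]
```

Call:
apply_moves([
  [-0.0018, 0.0018, 0.01, 0, 0, 0, 0.75],
  [0, 0, 0.005, 0, 0, 0, 0.75],
  [0, 0, 0.001, 0, 0, 0, 0.75],
  [0, 0, 0, 0, 0, 0, 0.75],
])

```text
t: 21.95
tcp_pos: [0.4546, 0.0557, 0.0168]
tool_rot: [0.579, 0.815, -0.0, -0.0]
force: [-0.2, 0.4, 0.1]
finger_gap: 0.225
gripper_force: 39.3
```

Call:
apply_moves([
  [0, 0, 0.0015, 0, 0, 0, 0.75],
  [0, 0, 0, 0, 0, 0, 0.75],
])

```text
t: 22.2
tcp_pos: [0.4548, 0.0557, 0.0156]
tool_rot: [0.579, 0.815, 0.0, 0.0]
force: [0.1, -0.4, 2.6]
finger_gap: 0.223
gripper_force: 39.6
```

Light contact. I'll release, rise and back away for a check picture.

Call:
apply_moves([
  [0, 0, 0, 0, 0, 0, 0.4],
  [0, 0, 0, 0, 0, 0, 0.0],
  [0, 0, 0, 0, 0, 0, -0.1],
  [0, 0, -0.03, 0, 0, 0, -0.1],
  [0, 0, -0.05, 0, 0, 0, -0.1],
  [0, 0, -0.05, 0, 0, 0, -0.1],
  [0, 0, -0.05, 0, 0, 0, -0.1],
  [0, 0.05, 0, 0, 0, 0, -0.1],
])

```text
t: 23.2
tcp_pos: [0.5016, 0.0719, 0.1997]
tool_rot: [0.579, 0.815, 0.001, 0.002]
force: [0.7, -0.4, -0.4]
finger_gap: 0.549
gripper_force: 0.0
```

Call:
apply_moves([
  [-0.03, 0.03, -0.01, 0, 0, 0, -0.1],
  [0, 0, 0, 0, 0, 0, -0.1],
  [0, 0, 0, 0, 0, 0, -0.1],
])

```text
t: 23.58
tcp_pos: [0.5388, 0.0539, 0.2046]
tool_rot: [0.579, 0.815, -0.001, -0.001]
force: [-0.3, -0.8, -0.2]
finger_gap: 0.553
gripper_force: 0.0
```

Run:
```python
from h import *
C=cam("wrist");delta(.5,0,.2);w=snapshot("wrist")[:,:,::-1];s=snapshot("scene")[:,:,::-1]
for p in([.4398,-.0839],[.4475,-.0145],[.4553,.0552],[.463,.1249]):print(proj(C,p+[.012]).round(),proj(cam("scene"),p+[.012]).round())
cv2.imwrite("pics/w7.png",w);cv2.imwrite("pics/s7.png",cv2.resize(s[190:370,170:410],(800,600),interpolation=cv2.INTER_CUBIC))
```

```text
23.57 [0.5388 0.0539 0.2046] gap 0.553 tool delta [-0.0381 -0.0543  0.0047]
[179. 298.] [317. 302.]
[203. 238.] [284. 281.]
[230. 171.] [254. 262.]
[261.  95.] [226. 244.]
```

View pics/w7.png

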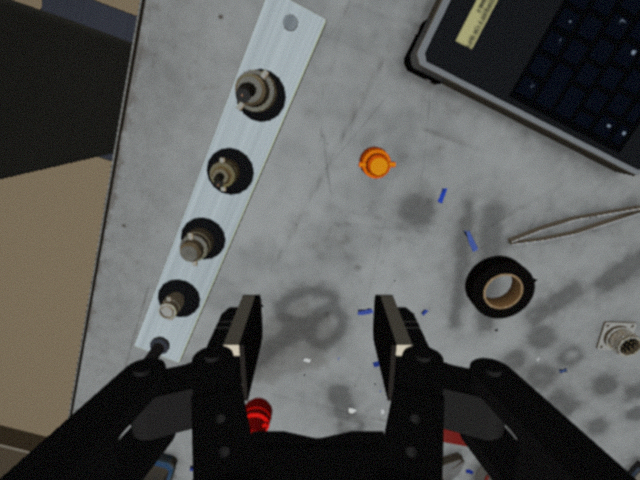

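View pics/s7.png

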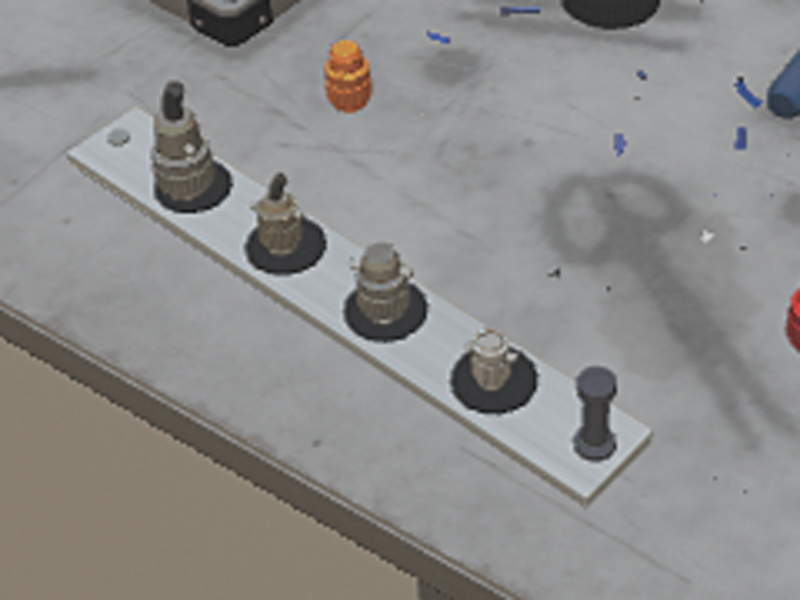

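All four plugs stand upright in the right order from the post: plug_2, plug_4, plug_1, plug_3. Each base is within about 5 mm of its pad's centre, and plug_3 is the farthest off, at crop (182,178) against its pad at (192,185). The arm is clear of everything, so I'll hand in.

```bash
python3 -c "
from station import *
print(sign_off())"
```

```text
the job is handed in; nothing more can be done
None
```

I handed the job in at about 24 s: all four plugs stand upright on their pads, shortest next to the post to tallest farthest away, each within about 5 mm of its pad's centre in the last pictures (no verdict was returned).

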